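# Fit a sanding drum in the bench spindle sander

### The job

Fit the narrow blue sanding drum into the bench spindle sander: set its taper shank down in the machine's socket with light pressure only and let go, without driving it in or dropping it. Then take the brass knocking bar from the rack and tap the top of the drum with separate, moderate taps, never a hard blow, until the taper is locked home and gives no more. Stand the bar upright back in its pocket in the rack, and leave the other two drums, the red arrow and the red cross where they are.

Things in the scene. Friction and masses are not known exactly. Their poses are not given: they have to be found in the camera images.
- narrow_drum: Blue sanding drum on its spindle, 0.22-0.35 kg, the thinnest of three hanging shank-down in the rack. Origin: centre of its lower flange's underside (which rests on the rack's top), z up. Sleeve 32 mm in diameter from z = 6 to 76 mm: grip it there. Below the origin a steel taper shank, 68 mm long, 17.8 mm wide at the flange, 14.4 mm at its rounded tip (taper 1 in 20).
- socket_mouth (a point): Centre of the taper socket's mouth on top of the spindle nose, z up; the bore is 17 mm wide here, 1.3 mm per side more than the shank's tip, and tapers 1 in 20 like the shank: off centre, the shank rides on the rim or a wall. Flange height above this point: 11 to 16 mm lightly seated; locked home 1 to 8 mm, different each time, so home shows in the taps giving no more, not in a height.
- knock_bar: The knocking bar: an upright round bar, 30 mm in diameter and 110 mm long, brass with a 12 mm white nylon face on both ends, 0.32 to 0.5 kg. Origin: centre of its lower face, z up. It stands loose in its pocket in the rack.
- bar_pocket (a point): Centre of the floor of the bar's round pocket at one end of the rack: 42 mm in diameter, 15 mm deep, floor 65 mm above the bench, rim 80 mm above it. The bar is back when its lower face stands on this floor.
- drum_rack: Plywood rack, 85 x 325 x 80 mm, fixed to the bench. Origin: centre of its underside; x across the row, y along it. Along y at -117, -39 and +39 mm are the three shank holes (23 mm) with the drums in any order, at +117 mm the pocket of the bar. Things in the rack stand up to 175 mm above the bench.
- mid_drum: Rust-brown drum, 45 mm in diameter, in the rack, flange 80 mm and top 174 mm above the bench; leave it alone.
- wide_drum: Dark grey drum, 60 mm in diameter, in the rack, otherwise the same; leave it alone.
- red_arrow: Red arrow-shaped sign block, about 150 x 85 x 45 mm, origin under its middle, on the bench; leave it alone.
- red_cross: Red plus-shaped sign block, 110 x 110 x 45 mm, on the bench; leave it alone.
- drum_top (a point): Flat steel top of the narrow drum's spindle, 15 mm in diameter, 94 mm above the drum's origin, z up: the place to tap. Under less than 5 N of push the seated drum stays; above 7 to 10 N it gives way, damped (200 N s/m), so a tap drives it 1 to 2 mm; 4 to 14 mm in all, then it stops dead. A held bar landing there at 30 mm/s gives some 45 N; over 60 N is a hard blow that bruises the bearings.
- sander: Bench spindle sander let into the bench: green casing under a grey cast table, 300 x 300 mm, 80 mm high. In its middle, in a black throat disc, the upright steel nose with the socket: a ring 38 mm in diameter whose top is 90 mm above the bench. The end of the bore, which the shank meets when locked home, is hidden inside (bore_end_c0). Origin: centre of its underside, z up. Fixed.
Mind the look-alikes: they are no part of the job. There is more than one size of the knock_bar; the one meant has the size given above.

How it is judged:
By the outcome, as a careful person would: the job done as asked, in the order asked, and still so for the second after the job is handed in, with the robot touching nothing.
It also fails if it takes over 72 s, if anything falls off the work surface, if the arm or the gripper's body presses on something with over 40 N, if the wrist force passes 120 N, or if a joint passes its speed limit or range.

### The arm

A 6-joint arm with a two-finger parallel gripper is mounted at the origin on the work surface. World frame = base frame: x ahead of the robot, y to its left, z up, the work surface at z = 0. Lengths are in m, angles in degrees, forces in N, time in s.
With the tool pointing down it reaches from about 0.325 to 0.85 m from the base axis. Payload 15.5 kg.
Tool frame: the origin (TCP) lies midway between the tips of the shut fingers; the grasp point (between the pads) lies 19 mm behind it; z points along the fingers, y is the line along which they close (so a half turn about z gives the same grasp; the last joint's range is limited). The gripper opens to 91 mm and grips with 3 to 60 N. Pads are 32 mm wide; open, the fingers measure 118 mm over their backs; the gripper's body (76 mm by 178 mm) begins 60 mm behind the grasp point.
Start: joints at [69.299, 28.281, 77.091, -0, 74.628, -5.472], TCP at [0.164, 0.603, 0.187] pointing down, gripper open.
Joint ranges: [-166.48, 166.48], [-47.26, 123.95], [12.59, 153.08], [-70.14, 250.14], [6.76, 159.57], [-176.63, 176.63]. Speed limits (degrees/s): [108.29, 108.29, 147.25, 172.46, 172.46, 172.46].

### API

Orientations are given as a 3x3 rotation matrix whose columns are the frame's x, y, z axes.
In Python, from bench import ctrl gives the robot as it stands. The module is installed in compiled form; this text tells all that it offers. Calls block until the motion is done:
- ctrl.goto(position, orientation): joint-space move of the TCP to a pose.
- ctrl.move_l(position, vel=0.15, ori=None, contact_N=None): straight line of the TCP; ori=None keeps the orientation; vel is the mean speed in m/s. With contact_N (N) it stops when the force on the tool has changed by that much, and returns True; else False.
- ctrl.movej(angles): joint-space move.
- ctrl.command_gripper(opening): opening from 0.0 (shut) to 1.0 (fully open); the grip force is fixed at half the most; returns when the fingers have stopped.
- ctrl.sleep(seconds).
- ctrl.ik(position, orientation): joint angles nearest the present ones, or None.
- ctrl.read_camera(name): name is "side" or "top" or "wrist"; returns the picture (384x512x3 uint8, blue, green, red); there is no depth.
- ctrl.camera_params(name): a dict with "fx", "fy", "cx", "cy" (pixels), "pose" (4x4, takes a point from camera to world coordinates); the wrist camera has in their place "T_tool_cam" (4x4, takes a point from camera to tool coordinates, whose origin is the TCP and whose axes are the flange's). Camera axes: x right, y up, looking along -z (the intrinsics and any distortion apply to the point x, -y, -z); pixel columns grow to the right and rows downward; lengths in m; the calibration is good to about 2 mm. A picture is of the moment at which its call begins: read the wrist's pose just before it. camera_params takes no time and is no camera call.
A pose or a line that the arm cannot do raises ctrl.MotionError and nothing moves.
- ctrl.sign_off(): hands the job in; it is judged then, once.
Readings, each from a call of its own:
- ctrl.current_t(): time.
- ctrl.current_q(): joint angles.
- ctrl.current_dq(): joint speeds.
- ctrl.current_effort(): joint torques, N m.
- ctrl.current_tool_pos(): TCP position.
- ctrl.current_eef_rot(): TCP orientation.
- ctrl.current_contact_force(): force on the tool from outside, world axes, zero at the start.
- ctrl.current_wrist_torque(): the same for the moment, N m.
- ctrl.current_grip_width(): opening from 0.0 (shut) to 1.0 (fully open).
- ctrl.current_grasp_force(): force on a finger pad.
Only numpy, scipy, OpenCV 4.12 (cv2) and the standard library are available. Lean on these libraries where they do the work, as an engineer would, in place of code of your own. Each camera call takes 0.05 s, during which the arm holds its last target. There are 200 camera calls.

## Working session

There is one attempt and no reset: what is moved stays moved. The work goes in short steps, each a Python script; the robot and the scene stay as the last script left them, time stands still between calls to the robot, and variables do not carry over. Pictures are saved under pics/ and viewed, at most 10 in all, crops included, and the job is handed in when it is done.

```bash
mkdir -p pics; ls
python3 - <<'E'
from bench import ctrl
import cv2,numpy as np
np.set_printoptions(precision=4,suppress=True)
a=[ctrl.read_camera(n) for n in("top","side")]
for n,i in zip(("top","side"),a): cv2.imwrite(f"pics/{n}0.png",i)
for n in("top","side","wrist"): print(n,ctrl.camera_params(n))
print(ctrl.current_t(),ctrl.current_eef_rot())
E
```

```text
pics
top {'fx': 370.48942994129953, 'fy': 370.48942994129953, 'cx': 255.33850541400258, 'cy': 194.3564676234381, 'pose': array([[ 0.0117,  0.9856, -0.1685,  0.3943],
       [-0.9999,  0.0108, -0.0059, -0.0225],
       [-0.004 ,  0.1686,  0.9857,  1.2237],
       [ 0.    ,  0.    ,  0.    ,  1.    ]])}
side {'fx': 491.59809907544235, 'fy': 491.59809907544235, 'cx': 256.5588375501997, 'cy': 189.67159577117377, 'pose': array([[-0.9893,  0.1034, -0.103 ,  0.4431],
       [-0.144 , -0.5762,  0.8045,  1.1674],
       [ 0.0238,  0.8108,  0.5849,  0.9997],
       [ 0.    ,  0.    ,  0.    ,  1.    ]])}
wrist {'fx': 265.0495849727835, 'fy': 265.0495849727835, 'cx': 254.87788318312545, 'cy': 189.11852595569385, 'T_tool_cam': array([[ 0.0002,  0.962 ,  0.2729,  0.0761],
       [ 1.    , -0.0003,  0.0006,  0.    ],
       [ 0.0007,  0.2729, -0.962 , -0.1981],
       [ 0.    ,  0.    ,  0.    ,  1.    ]])}
0.1 [[-0.9649  0.2627 -0.0004]
 [ 0.2627  0.9649 -0.001 ]
 [ 0.0001 -0.0011 -1.    ]]
```

View pics/top0.png

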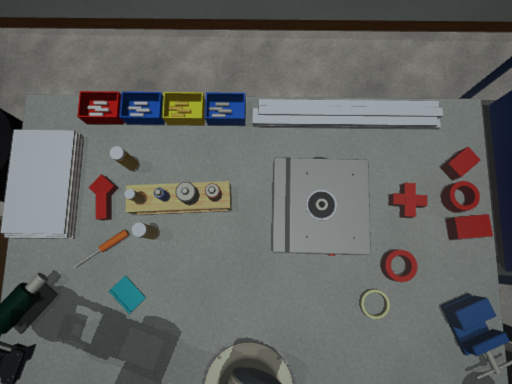

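View pics/side0.png

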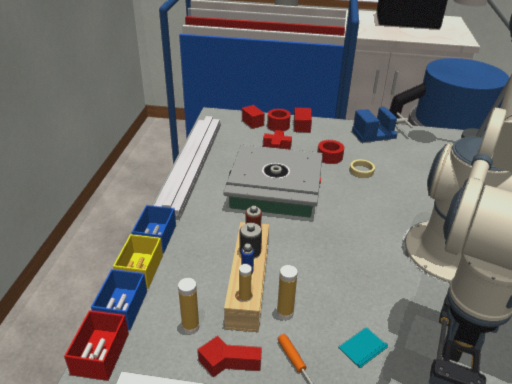

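The top view shows the rack at (125-231, 182-214). In it are a white-faced bar (131,193), the blue drum (161,194), the grey drum (186,191) and the brown drum (213,190). Two more bars stand loose on the bench at (120,155) and (143,230). The nose is at (321,205), the arrow at (102,197) and the cross at (409,200). Next I measure the three bar candidates and enlarge a crop.

```bash
cat > h.py <<'E'
from bench import ctrl
import cv2,numpy as np
np.set_printoptions(precision=4,suppress=True)
def cam(n):
    """picture and its parameters with the world pose of the camera"""
    p=ctrl.camera_params(n)
    if n=="wrist":
        T=np.eye(4);T[:3,:3]=ctrl.current_eef_rot();T[:3,3]=ctrl.current_tool_pos();p["pose"]=T@p["T_tool_cam"]
    return ctrl.read_camera(n),p
def plane(p,uv,z):
    u,v=uv;d=p["pose"][:3,:3]@np.array([(u-p["cx"])/p["fx"],-(v-p["cy"])/p["fy"],-1]);o=p["pose"][:3,3]
    return o+d*(z-o[2])/d[2]
def proj(p,X):
    c=p["pose"][:3,:3].T@(np.asarray(X)-p["pose"][:3,3]);return np.array([p["cx"]+p["fx"]*c[0]/-c[2],p["cy"]-p["fy"]*c[1]/-c[2]])
def tool(yaw):
    """tool down, tool y axis at yaw degrees from world x"""
    a=np.radians(yaw);y=np.array([np.cos(a),np.sin(a),0]);z=np.array([0,0,-1.]);return np.column_stack([np.cross(y,z),y,z])
E
python3 - <<'E'
from h import *
i=cv2.imread("pics/top0.png");p=ctrl.camera_params("top")
s=cv2.imread("pics/side0.png");ps=ctrl.camera_params("side")
h=cv2.cvtColor(i,cv2.COLOR_BGR2HSV)
for n,uv,z in(("pocketbar",(131,193),.175),("drum",(161,193),.174),("wide",(186,190),.174),("mid",(213,190),.174),("nose",(321,205),.09),("c1",(118,152),.11),("c2",(138,229),.11)): print(n,plane(p,uv,z))
# rack outline: wood colour
m=cv2.inRange(h,(12,70,120),(28,200,255));m[:170]=0;m[225:]=0;m[:,:110]=0;m[:,240:]=0
q=np.argwhere(m)[:,::-1].astype(np.float32);r=cv2.minAreaRect(q);b=cv2.boxPoints(r);print(b);print(np.array([plane(p,x,.08) for x in b]))
# nose ring contours
g=cv2.cvtColor(i,cv2.COLOR_BGR2GRAY)
dk=(g[180:230,295:347]<45).astype(np.uint8)
cs,hi=cv2.findContours(dk,cv2.RETR_CCOMP,cv2.CHAIN_APPROX_NONE)
for c in cs:
    if len(c)>12:
        (x,y),(a,bb),_=cv2.fitEllipse(c);print("ell",x+295,y+180,a,bb)
A=cv2.resize(i[140:250,85:240],None,fx=3.2,fy=3.2,interpolation=cv2.INTER_CUBIC)
B=cv2.resize(s[200:345,165:310],(352,352),interpolation=cv2.INTER_CUBIC)
o=np.zeros((352,A.shape[1],3),np.uint8);o[:A.shape[0]]=A[:352]
cv2.imwrite("pics/crop1.png",cv2.resize(np.hstack([o,B]),(790,326)))
E
```

```text
pocketbar [0.5736 0.3416 0.175 ]
drum [0.5747 0.2554 0.174 ]
wide [0.5843 0.1838 0.174 ]
mid [0.5851 0.1059 0.174 ]
nose [ 0.557  -0.2188  0.09  ]
c1 [0.7138 0.4135 0.11  ]
c2 [0.4752 0.3356 0.11  ]
[[124.8055 186.1097]
 [228.596  180.9202]
 [230.0549 210.0973]
 [126.2644 215.2868]]
[[0.6116 0.3956 0.08  ]
 [0.6318 0.0691 0.08  ]
 [0.5393 0.0624 0.08  ]
 [0.5194 0.3845 0.08  ]]
```

View pics/crop1.png

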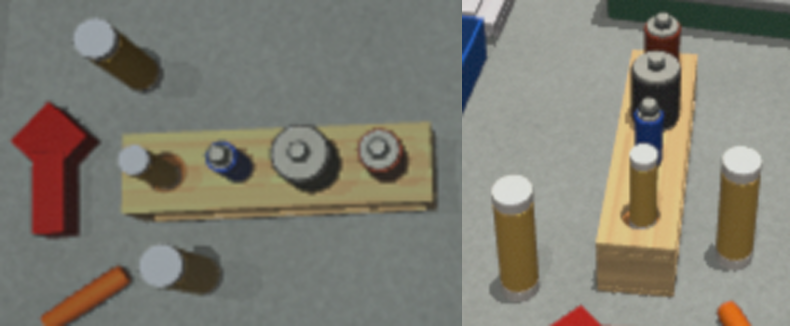

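The pocketed bar is about 10 px wide in the top view, which is 30 mm. The loose ones at (120,155) and (143,230) are about 13.5 px, or 40 mm, and also longer. So the bar in the rack pocket is the right one; the blue drum is next to it at about (158,191), and the grey drum after that.

Next I look from close by at the nose and then at the drum, both with the same camera geometry so that calibration errors cancel.

Run:
```python
from h import *
H=.03
for yaw in(3,183): print(yaw,[ctrl.ik(np.array(X),tool(yaw)) for X in([.557,-.219,.12],[.573,.264,.11],[.57,.342,.12])])
yaw=3
p=ctrl.current_tool_pos();ctrl.move_l([p[0],p[1],.27])
ctrl.goto([.557,-.219,.25],tool(yaw));ctrl.move_l([.557,-.219,.09+H]);ctrl.sleep(.2)
i,_=cam("wrist");cv2.imwrite("pics/w_nose.png",i);print(ctrl.current_tool_pos(),ctrl.current_t())
np.save("n_pose.npy",_["pose"])
ctrl.move_l([.557,-.219,.25]);ctrl.goto([.573,.264,.25],tool(yaw));ctrl.move_l([.573,.264,.174+H]);ctrl.sleep(.2)
j,_=cam("wrist");cv2.imwrite("pics/w_drum.png",j);print(ctrl.current_tool_pos(),ctrl.current_t())
np.save("d_pose.npy",_["pose"])
cv2.imwrite("pics/w01.png",cv2.resize(np.hstack([i,j]),(800,300)))
```

```text
3 [array([-27.1787,  30.1661,  85.4522,  -0.    ,  64.3816, -30.1787]), array([19.3163, 33.1785, 81.1977, -0.    , 65.6238, 16.3163]), array([25.8197, 35.0949, 75.3667, -0.    , 69.5383, 22.8197])]
183 [array([-27.1787,  30.1661,  85.4522,  -0.    ,  64.3816, 149.8213]), array([  19.3163,   33.1785,   81.1977,   -0.    ,   65.6238, -163.6837]), array([  25.8197,   35.0949,   75.3667,   -0.    ,   69.5383, -157.1803])]
[ 0.5573 -0.2191  0.1206] 5.2583
[0.5735 0.2641 0.205 ] 8.7417
```

View pics/w01.png

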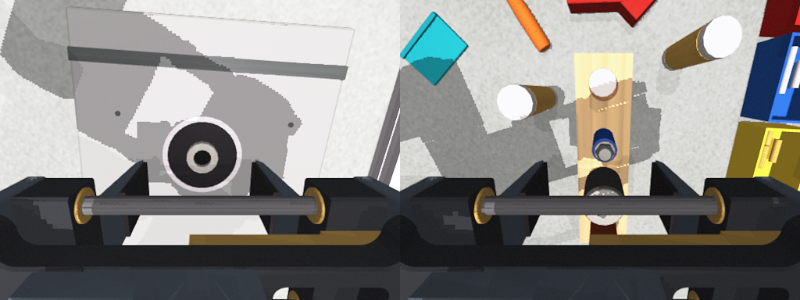

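The left half shows the nose bore at about (259,201) in full-image pixels. The right half shows the drum top at about (261,195), the bar top at (259,105) and the grey drum partly hidden. Next I fit the circles.

Run:
```python
from h import *
out=[]
p=ctrl.camera_params("wrist")
for n,(u,v),z in(("nose",(259,201),.09),("drum",(261,195),.174),("drum",(259,105),.175)):
    i=cv2.imread(f"pics/w_{n}.png");g=cv2.cvtColor(i,cv2.COLOR_BGR2GRAY);p["pose"]=np.load(f"{n[0]}_pose.npy")
    x0,y0=u-32,v-32;c=i[y0:y0+64,x0:x0+64];gg=cv2.resize(g[y0:y0+64,x0:x0+64],None,fx=6,fy=6,interpolation=cv2.INTER_CUBIC)
    vis=cv2.resize(c,None,fx=6,fy=6,interpolation=cv2.INTER_CUBIC)
    for t in((60,) if n=="nose" else (110,) if v>150 else (225,)):
      m=(gg<t) if n=="nose" else gg>t
      cs,_=cv2.findContours(m.astype(np.uint8),cv2.RETR_LIST,cv2.CHAIN_APPROX_NONE)
      for k in cs:
        if cv2.contourArea(k)>3000:
          (x,y),(a,b),an=cv2.fitEllipse(k);cv2.ellipse(vis,((x,y),(a,b),an),(0,0,255),1)
          uv=((x+.5)/6-.5+x0,(y+.5)/6-.5+y0);print(n,t,np.array(uv),a/6,b/6,plane(p,uv,z))
    out.append(vis)
cv2.imwrite("pics/fit.png",cv2.resize(np.hstack(out),(798,266)))
```

```text
nose 60 [258.5145 201.5788] 18.081031799316406 21.005224863688152 [ 0.5617 -0.219   0.09  ]
nose 60 [258.5   201.039] 41.83917999267578 42.035728454589844 [ 0.5617 -0.2185  0.09  ]
nose 60 [258.4625 199.7191] 73.93123372395833 74.16897074381511 [ 0.5616 -0.2173  0.09  ]
drum 110 [261.9553 197.6097] 15.53335444132487 16.07352066040039 [0.5809 0.2681 0.174 ]
drum 110 [261.4808 194.0954] 25.197219848632812 25.485862731933594 [0.5803 0.2715 0.174 ]
drum 110 [260.896  186.1706] 31.5246098836263 44.53386433919271 [0.5793 0.2788 0.174 ]
drum 110 [260.5546 193.1772] 73.51891581217448 76.14041646321614 [0.5794 0.2723 0.174 ]
drum 225 [253.91    93.7218] 50.37914530436198 75.22601318359375 [0.5691 0.3565 0.175 ]
```

View pics/fit.png

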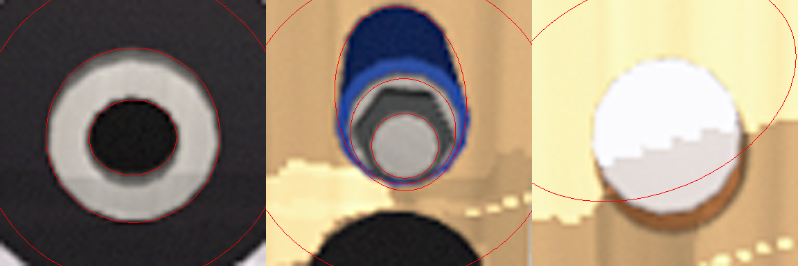

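Red circles mark the fits: drum top at (262.0,197.6), and the nose ring fit takes in the crescent of side wall at its upper edge. I refit using only the light faces. Then I grip, open and look again, which gives the finger-to-camera bias, because the fingers centre the drum.

```bash
cat >> h.py <<'E'
def face(i,p,X,z,t,amin,amax,sat=90,vis=None):
    """fit ellipses to outlines of pale round faces near the world point X at height z"""
    u,v=np.round(proj(p,[X[0],X[1],z])).astype(int);x0,y0=max(u-36,0),max(v-36,0)
    h=cv2.cvtColor(cv2.resize(i[y0:v+36,x0:u+36],None,fx=6,fy=6,interpolation=cv2.INTER_CUBIC),cv2.COLOR_BGR2HSV)
    m=((h[...,2]>t)&(h[...,1]<sat)).astype(np.uint8);res=[]
    for k in cv2.findContours(m,cv2.RETR_LIST,cv2.CHAIN_APPROX_NONE)[0]:
        if len(k)<60: continue
        k=cv2.convexHull(k)
        if len(k)<6: continue
        (x,y),(a,b),_=cv2.fitEllipse(k)
        if amin<a/6 and b/6<amax and b<1.3*a:
            uv=((x+.5)/6-.5+x0,(y+.5)/6-.5+y0);res.append((plane(p,uv,z)[:2],a/6,b/6))
    return res
E
python3 - <<'E'
from h import *
p=ctrl.camera_params("wrist")
for n,X,z,t,a,b,s in(("nose",(.5617,-.219),.09,110,14,50,90),("nose",(.5617,-.219),.09,140,14,50,90),("drum",(.5809,.268),.174,110,12,22,90),("drum",(.5809,.268),.174,130,12,22,90),("drum",(.578,.346),.175,150,25,45,40)):
    i=cv2.imread(f"pics/w_{n}.png");p["pose"]=np.load(f"{n[0]}_pose.npy");print(n,t,face(i,p,X,z,t,a,b,s))
ctrl.move_l([.5806,.2678,.204]);ctrl.move_l([.5806,.2678,.109],vel=.08)
ctrl.command_gripper(0.3);ctrl.command_gripper(0.0);print("grip",ctrl.current_grip_width()*91,ctrl.current_grasp_force(),ctrl.current_contact_force(),ctrl.current_tool_pos())
np.save("tg.npy",ctrl.current_tool_pos())
ctrl.command_gripper(1.0);ctrl.move_l([.573,.264,.204]);ctrl.sleep(.2)
i,p=cam("wrist");cv2.imwrite("pics/w_drum2.png",i);np.save("e_pose.npy",p["pose"])
for t in(110,130):print(face(i,p,(.5809,.268),.174,t,12,22))
print(ctrl.current_tool_pos(),ctrl.current_t())
E
```

```text
nose 110 [(array([ 0.5618, -0.2197]), 21.0574467976888, 22.41711934407552), (array([ 0.5617, -0.2192]), 39.53459930419922, 40.633496602376304)]
nose 140 [(array([ 0.5618, -0.2199]), 22.089744567871094, 23.06268564860026), (array([ 0.5617, -0.2194]), 38.356371561686196, 40.00484720865885)]
drum 110 [(array([0.5809, 0.2681]), 15.978528340657553, 16.340848286946613)]
drum 130 [(array([0.5809, 0.2681]), 15.28244654337565, 15.846185048421225)]
drum 150 [(array([0.5736, 0.348 ]), 36.06591542561849, 37.541709899902344)]
grip 31.15652015316885 29.99439239501953 [-0.3102  0.3687 -0.397 ] [0.5805 0.2678 0.109 ]
[(array([0.5809, 0.2681]), 16.025741577148438, 16.47171401977539)]
[(array([0.5809, 0.2681]), 15.278560638427734, 15.960758209228516)]
[0.5727 0.2639 0.2032] 13.5333
```

The drum didn't shift and the bias is under 0.5 mm. So the TCP for placing is (0.5614, -0.2198). I pick the drum and seat it lightly.

```bash
cat > ins.py <<'E'
from h import *
ctrl.move_l([.5806,.2678,.204]);ctrl.move_l([.5806,.2678,.109],vel=.1);ctrl.command_gripper(0.0)
print(ctrl.current_grip_width()*91,ctrl.current_tool_pos())
ctrl.move_l([.5806,.2678,.32],vel=.2);R=ctrl.current_eef_rot()
P=np.array([.5614,-.2198])
ctrl.goto([*P,.32],tool(3));ctrl.move_l([*P,.2],vel=.15);ctrl.sleep(.2)
print("free",ctrl.current_contact_force(),ctrl.current_tool_pos(),ctrl.current_grip_width()*91,ctrl.current_t())
c=ctrl.move_l([*P,.148],vel=.03,contact_N=3)
if not c: c=ctrl.move_l([*P,.122],vel=.01,contact_N=2.5)
print(c,ctrl.current_contact_force(),ctrl.current_tool_pos(),ctrl.current_wrist_torque(),ctrl.current_t())
E
python3 ins.py
```

```text
30.896059624315583 [0.5805 0.2678 0.109 ]
free [ 0.1013  0.2356 -2.1921] [ 0.5618 -0.22    0.2008] 31.16263006529641 19.9583
True [ 0.8844 -0.9728  1.2405] [ 0.5613 -0.2198  0.1328] [-0.2226 -0.3253 -0.03  ] 23.3333
```

Contact came at TCP z 0.1328, which puts the flange 13.8 mm above the mouth. That is inside the lightly seated range. I let go, check from above and go to the bar.

Run:
```python
from h import *
ctrl.command_gripper(1.0);print(ctrl.current_contact_force())
p=ctrl.current_tool_pos();ctrl.move_l([p[0],p[1],.228],vel=.12);ctrl.sleep(.1)
i,p=cam("wrist");cv2.imwrite("pics/w_seat.png",i)
for t in(110,130):print(face(i,p,(.5617,-.2195),.198,t,11,24))
ctrl.move_l([.5614,-.2198,.3],vel=.2)
ctrl.goto([.575,.345,.26],tool(3));ctrl.move_l([.575,.345,.205]);ctrl.sleep(.2)
j,p=cam("wrist");cv2.imwrite("pics/w_bar.png",j);np.save("b_pose.npy",p["pose"])
for s in(25,40):print(face(j,p,(.575,.346),.175,150,25,45,s))
cv2.imwrite("pics/w23.png",cv2.resize(np.hstack([i,j]),(800,300)))
print(ctrl.current_tool_pos(),ctrl.current_t())
```

```text
[0.0648 0.6943 0.4957]
[(array([ 0.5617, -0.2194]), 15.140675862630209, 15.780951182047525)]
[(array([ 0.5617, -0.2194]), 14.38055674235026, 15.097225189208984)]
[(array([0.5737, 0.3487]), 30.01666005452474, 31.280728658040363)]
[(array([0.5737, 0.3485]), 30.372154235839844, 31.824696858723957)]
[0.5755 0.3452 0.206 ] 28.75
```

View pics/w23.png

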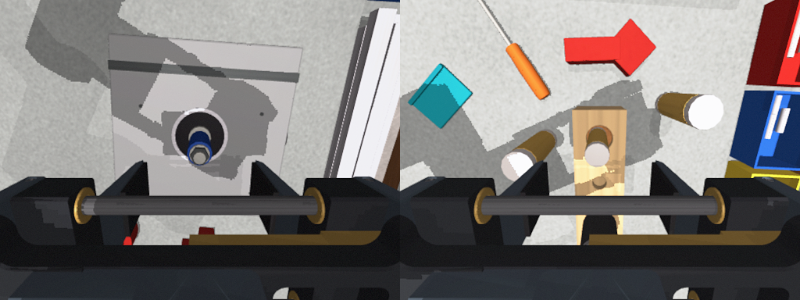

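The left half shows the drum upright and centred in the nose, its top at (255,199) in full-image pixels. The right half shows the bar in its pocket with its top at (252,195), clear of the loose bars at (160,205) and (390,140). I take the bar, view the empty pocket in passing, and then touch the drum top lightly.

Run:
```python
from h import *
B=[.5734,.3483]
ctrl.command_gripper(.6);ctrl.move_l([*B,.205]);ctrl.move_l([*B,.116],vel=.1);ctrl.command_gripper(0.0)
print("grip",ctrl.current_grip_width()*91,ctrl.current_tool_pos())
ctrl.move_l([*B,.25],vel=.2);ctrl.move_l([.576,.275,.25],vel=.2);ctrl.sleep(.1)
i,p=cam("wrist");cv2.imwrite("pics/w_pocket.png",i);np.save("p_pose.npy",p["pose"]);print(proj(p,[.574,.347,.08]))
ctrl.move_l([.576,.275,.32],vel=.2)
T=[.5614,-.2198]
ctrl.goto([*T,.32],tool(3));ctrl.move_l([*T,.262],vel=.15);ctrl.sleep(.2)
print("free",ctrl.current_contact_force(),ctrl.current_tool_pos(),ctrl.current_t())
j,p=cam("wrist");cv2.imwrite("pics/w_tap.png",j)
c=ctrl.move_l([*T,.240],vel=.012,contact_N=2.5)
print(c,ctrl.current_contact_force(),ctrl.current_tool_pos(),ctrl.current_t())
p=ctrl.current_tool_pos();ctrl.move_l([*T,p[2]+.005],vel=.03)
cv2.imwrite("pics/w45.png",cv2.resize(np.hstack([i,j]),(800,300)))
```

```text
grip 29.660663138722732 [0.5733 0.3483 0.1162]
[255.8048 117.7198]
free [ 0.7883 -0.3868 -4.5506] [ 0.562  -0.22    0.2631] 35.7833
True [ 0.4532 -0.1135  3.1886] [ 0.5613 -0.2197  0.2466] 37.025
```

View pics/w45.png

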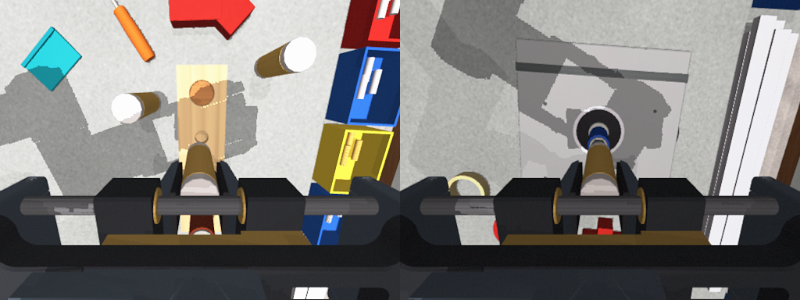

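The pocket rim is visible at about (259,119), and the bar is held over the drum top. It touched at TCP z 0.2466. Now the first taps, gently.

```bash
cat > tap.py <<'E'
from h import *
import sys
T=[.5614,-.2198]
def tap(z,vel,depth=.0025,lim=18,up=.005):
    """one blow from up above the known top z to depth below it, then off again; returns the end height"""
    c=ctrl.move_l([*T,z-depth],vel=vel,contact_N=lim);e=ctrl.current_tool_pos()[2];f=ctrl.current_contact_force()[2]
    ctrl.move_l([*T,e+up],vel=.04);print(c,round(e,5),round(f,1),round(ctrl.current_t(),2),flush=True);return e
E
python3 - <<'E'
from tap import *
z=.2466
for v in(.012,.016,.016):z=tap(z,v)
E
```

```text
False 0.24433 3.1 38.42
False 0.24195 0.9 39.31
False 0.24009 6.6 40.22
```

Run:
```python
from tap import *
z=.24009;n=0
for k in range(7):
    e=tap(z,.016,depth=.002);n=n+1 if e>z-.0003 else 0;z=min(z,e)
    if n==2:break
```

```text
True 0.2399 7.1 40.9
True 0.23991 7.1 41.57
```

Run:
```python
from tap import *
z=.2399
for k in range(2): z=min(z,tap(z,.017,depth=.002,lim=25))
# pocket centre from the picture taken earlier
p=ctrl.camera_params("wrist");p["pose"]=np.load("p_pose.npy");i=cv2.imread("pics/w_pocket.png")
c=i[80:170,215:305];v=cv2.resize(c,None,fx=6,fy=6,interpolation=cv2.INTER_CUBIC)
for X,r in((proj(p,[.5737,.3486,.08]),.021),):
    q=((X-[215,80])+.5)*6;cv2.circle(v,tuple(int(a) for a in q),int(6*np.linalg.norm(proj(p,[.5737+r,.3486,.08])-X)),(0,0,255),1)
cv2.imwrite("pics/pk.png",v)
```

```text
True 0.23984 8.3 42.23
True 0.23984 7.7 42.9
```

View pics/pk.png

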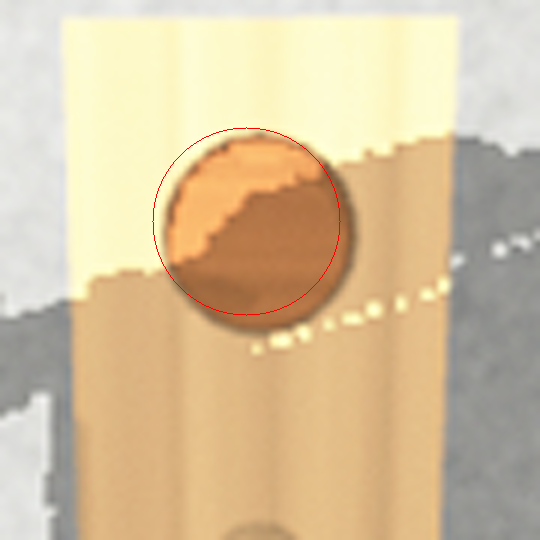

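The last four taps moved the drum by 0.07 mm at most, so the taper is home; it travelled about 7 mm in all. The pocket rim is centred at crop pixel (260,232), 13 px right of and 11 px below the drawn circle. That puts the pocket centre at about (0.5765, 0.346), and I return the bar there.

Run:
```python
from h import *
ctrl.move_l([.5614,-.2198,.32],vel=.2)
P=[.5762,.3458]
ctrl.goto([*P,.3],tool(3));ctrl.move_l([*P,.145],vel=.12);ctrl.sleep(.1)
print("free",ctrl.current_contact_force(),ctrl.current_tool_pos())
c=ctrl.move_l([*P,.111],vel=.02,contact_N=2.5);print(c,ctrl.current_contact_force(),ctrl.current_tool_pos(),ctrl.current_wrist_torque(),ctrl.current_t())
```

```text
free [-0.1843 -0.021  -3.2687] [0.5766 0.346  0.1457]
True [-0.9087 -0.5397  7.5887] [0.5761 0.3458 0.1162] [-0.0782  0.1387 -0.0353] 48.2917
```

The bar touched the floor at exactly the height it was picked from (0.1162). I release, withdraw and check both ends.

Run:
```python
from h import *
ctrl.command_gripper(.6);ctrl.sleep(.1)
ctrl.move_l([.5762,.3458,.205],vel=.12);ctrl.sleep(.1)
i,p=cam("wrist");print(face(i,p,(.576,.346),.175,150,25,45,40))
ctrl.move_l([.5762,.3458,.25],vel=.2);ctrl.goto([.42,.1,.3],tool(3));ctrl.sleep(.1)
t,p=cam("top");s,_=cam("side")
A=cv2.resize(t[140:260,85:385],(798,319),interpolation=cv2.INTER_CUBIC);B=cv2.resize(s[120:330,160:340],(266,270))
C=cv2.resize(i[60:384],(400,270));o=np.zeros((270,798,3),np.uint8);o[:,:266]=B;o[:,300:700]=C
cv2.imwrite("pics/end.png",np.vstack([A,o]))
print(ctrl.current_t(),ctrl.current_contact_force())
```

```text
[(array([0.5766, 0.346 ]), 30.612650553385418, 32.14156595865885)]
51.725 [ 0.3185  0.4747 -0.1074]
```

View pics/end.png

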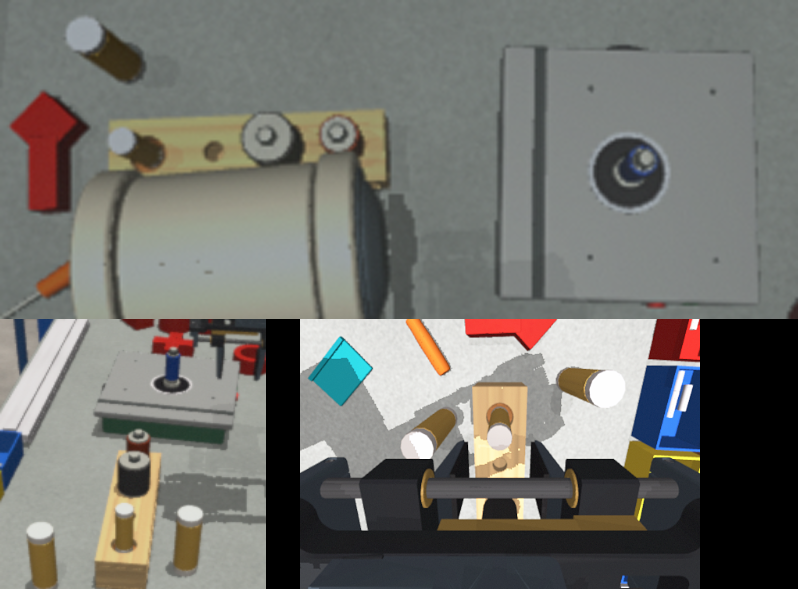

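The blue drum stands upright in the nose (645,158 in the picture), the bar stands centred in its pocket (122,140), and the other drums, the arrow and the cross are undisturbed.

```bash
python3 -c "
from bench import ctrl
print(ctrl.sign_off())"
```

```text
the job is handed in; nothing more can be done
None
```

The narrow blue drum is in the sander and locked home after three driving taps and four more that gave nothing, the bar is upright in its pocket, nothing else was disturbed, and the job was handed in at about 52 s of the 72 s.

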